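# Fetch the bath lid from among the bottles and cover the water bath

## Robot

A 6-joint arm with a two-finger parallel gripper is mounted at the origin on a cart in front of the work surface, level with it; the furniture and walls round the work are solid. World frame = base frame: x ahead of the robot, y to its left, z up, the work surface at z = 0. Lengths are in m, angles in rad, forces in N, time in s.
With the tool pointing down it reaches from about 0.275 to 0.75 m from the base axis. Payload 10.2 kg.
Tool frame: the origin (TCP) lies at the very end of the fingers, on their centre line; the grasp point (between the pads) lies 19 mm behind it; z points along the fingers, y is the line along which they close (so a half turn about z gives the same grasp; the last joint's range is limited). The gripper opens to 85 mm and grips with 20 to 120 N. Pads are 22 mm wide; open, the fingers measure 114 mm over their backs; the gripper's body (76 mm by 85 mm) begins 54 mm behind the grasp point. The pads swing forward as they close: fully open they stand 13 mm farther back than shut.
Start: joints at [-1.52, 0.313, 1.498, -0, 1.331, -0.223], TCP at [0.142, -0.505, 0.231] pointing down, gripper open.
Joint ranges: [-2.94, 2.94], [-0.97, 2.17], [0.19, 2.56], [-1.23, 4.37], [0.02, 3.11], [-2.88, 2.88]. Speed limits (rad/s): [2.39, 2.39, 3.01, 3.14, 3.14, 3.14].

## Interface

Orientations are given as a 3x3 rotation matrix whose columns are the frame's x, y, z axes.
In Python, from bench import r gives the robot as it stands. The module is installed in compiled form; this text tells all that it offers.
- The arm moves only by the tool apply_moves, never from a script. Its argument "rows" is a list of rows, each an object with "slide": the shift along the tool's x, y, z in m, a list of three; "roll": the turn about the tool's z in rad. A call has 1 to 5 rows; each row is the pose to reach, as a shift and turn from the pose commanded when the call began, along the tool's axes at that moment; what a row does not reach only later rows make up. A row lasts 1/8 s, in which the tool goes at most 62.5 mm and 10.7 degrees, less where a joint would pass 70% of its speed; a pose out of reach is approached as far as the arm can. A call with a gripper value outside its range is refused whole. "gripper" is the opening, from -1 (shut) to 1 (fully open), set as the call begins (left out, the last holds). The fingers move at their own pace and stop on an object; "force" is the grip in N (left out, the last holds). Time passes only in rows, so rows that repeat a pose let the fingers close. It gives the time, the measured TCP pose, the force, the opening and the grip force at its end, in the units of the state.
- r.sense(): the state, without advancing time (a new reading comes with each control period).
- r.snapshot(name): name is "scene" or "top" or "wrist"; returns the picture (384x512x3 uint8, blue, green, red); there is no depth.
- r.camera_params(name): a dict with "mtx" (3x3 intrinsics, pixels), "position" and "orientation" of the camera in the world; the wrist camera has in their place "hand_eye" (4x4, takes a point from camera to tool coordinates, whose origin is the TCP and whose axes are the flange's). Camera axes: x right, y down, z forward; pixel columns grow to the right and rows downward; lengths in m; the calibration is good to about 2 mm. The wrist camera is an equidistant fisheye: a pixel r from the principal point sees the ray r / f radians off the axis. A picture is of the moment at which its call begins: read the wrist's pose just before it. camera_params takes no time and is no camera call.
- r.sign_off(): hands the job in; it is judged then, once.
The state is a dict: "t": time; "joint_positions": joint angles; "dq": joint speeds; "joint_efforts": joint torques, N m; "tool_pos": TCP position; "tool_rot": TCP orientation; "ft_force": force on the tool from outside, world axes, zero at the start; "torque": the same for the moment, N m; "gripper_width": finger opening in m; "gripper_force": force on a finger pad.
Only numpy, scipy, OpenCV 4.12 (cv2) and the standard library are available. Lean on these libraries where they do the work, as an engineer would, in place of code of your own. Each camera call takes 0.05 s, during which the arm holds its last target. There are 200 camera calls.

## Task

The far hole of the water bath is open and its lid lies in the grey bottle tray, hemmed in by three bottles standing in the tray's round seats. Stand the three bottles (amber, clear, small dropper bottle) upright in the empty steel tray, then lay the lid into the recess round the open hole so that it sits flat and flush, and only after that stand each bottle upright again in the middle of the very seat it came from. Keep all glassware upright and leave the volumetric flask and the beaker at the back of the bottle tray where they are.

Things in the scene. Friction and masses are not known exactly. Their poses are not given: they have to be found in the camera images.
- amber_centre (a point): Amber glass bottle with a black screw cap, 58 mm diameter, 126 mm tall, 0.23 kg. Point: its centre, half-way up, 63 mm above its base; z up. The straight body ends 81 mm above the base; the cap, 34 mm across, spans +46 to +63 mm from the point and is the easy grip from above (a palm may strike it in a grip on the body). Starts in any one of the three seats.
- clear_bottle_centre (a point): Clear glass bottle with a white ribbed screw cap, 53 mm diameter, 118 mm tall, 0.19 kg. Point: its centre, half-way up, 59 mm above its base; z up. The straight body ends 76 mm above the base; the cap, 33 mm across, spans +43 to +59 mm from the point and is the easy grip from above. Starts in any one of the three seats.
- dropper_centre (a point): Small opaque white plastic dropper bottle with a pointed screw top, 31 mm diameter, 94 mm tall, 0.045 kg. Point: its centre, half-way up, 47 mm above its base; z up. The straight body ends 46 mm above the base; the collar of the top, 19 mm across, spans +13 to +26 mm from the point and is the easy grip; above it a narrow nozzle runs to +47. Starts in any one of the three seats.
- lid_centre (a point): Loose stainless disc lid with a black knob, in the middle of the bottle tray between the bottles: disc 96 mm across, 4 mm thick; knob 24 mm across at its widest, its top 26 mm above the disc's underside; 0.16 kg. Point: on its axis, 13 mm above the underside; z up. Lift it by the knob. (A second such lid covers the near hole of the bath and is fixed.)
- bottle_tray: Square grey plastic tray, 266 x 266 mm, walls 24 mm high, fixed. Origin: centre of its underside; x points to its back (away from the robot), y to its left. Floor 10 mm above the origin; three round seats 74 mm across are sunk 5 mm into it at (-88, 0), (0, 88), (0, -88) mm in its frame, one bottle in each; the lid lies on the floor at (0, 0).
- steel_tray: Empty low stainless tray, the side area for the bottles, fixed to the left or the right of the bottle tray: 250 mm along its x (away from the robot), 146 mm along its y, 20 mm high, walls 3 mm, flat floor 3 mm above the origin. Origin: centre of its underside.
- bath_opening (a point): Centre of the open far hole of the two-hole water bath (white housing, steel top 96 mm above the bench, 250 mm along x, 146 mm along y, fixed, on the other side from the steel tray), at the height of the ledge the lid rests on, 4 mm below the top. Hole 80 mm across; recess for the lid 107 mm across, 4 mm deep. x points along the bath, away from the robot; the covered hole lies 116 mm along -x.
- flask: Slender volumetric flask with a long neck and a plastic stopper, 62 mm diameter at its bulb, 180 mm tall, standing in one back corner of the bottle tray, at (90, 85) or (90, -85) mm in the tray's frame. Not to be moved. Origin: centre of its underside.
- beaker: Clear glass beaker, 59 mm diameter, 71 mm tall, standing in the other back corner of the bottle tray. Not to be moved. Origin: centre of its underside.
Things that resemble listed ones, but are neither listed nor needed, are in the scene too. What is shaped like the part that bears amber_centre but pink is not meant. What is shaped like the part that bears lid_centre but turquoise is not meant.

How it is judged:
By the outcome, as a careful person would: the job done as asked, in the order asked, and still so for the second after the job is handed in, with the robot touching nothing.
It also fails if it takes over 144 s, if anything falls off the work surface, if the arm or the gripper's body presses on something with over 40 N, if the wrist force passes 120 N, or if a joint passes its speed limit or range.

## Working session

There is one attempt and no reset: what is moved stays moved. The work goes in short steps, Python scripts to look and compute and a tool call to move; the robot and the scene stay as the last step left them, time stands still between calls to the robot, and variables do not carry over. Pictures are saved under pics/ and viewed, at most 14 in all, crops included, and the job is handed in when it is done.

Besides the shell and the picture viewer there is one more tool, called after "Request:" as a command line: name --argument value ..., lists and objects as JSON in quotes. apply_moves: Moves the arm, as the interface text tells. Its arguments: {"type":"object","properties":{"rows":{"type":"array"},"gripper":{"type":"number"},"force":{"type":"number"}},"required":["rows"]}

```bash
mkdir -p pics; python3 - <<'E'
from bench import r
import cv2,numpy as np
np.set_printoptions(precision=4,suppress=True)
for n in("scene","top"):
    cv2.imwrite(f"pics/{n}0.png",r.snapshot(n)); print(n,r.camera_params(n))
print(r.camera_params("wrist")); s=r.sense(); print(s)
E
```

```text
scene {'mtx': array([[377.5959,   0.    , 258.392 ],
       [  0.    , 377.5959, 190.0049],
       [  0.    ,   0.    ,   1.    ]]), 'position': array([-0.0806,  0.5745,  0.7431]), 'orientation': array([[-0.6263, -0.4859,  0.6096],
       [-0.7794,  0.3733, -0.5032],
       [ 0.017 , -0.7903, -0.6125]])}
top {'mtx': array([[351.4774,   0.    , 257.9146],
       [  0.    , 351.4774, 187.9823],
       [  0.    ,   0.    ,   1.    ]]), 'position': array([0.4071, 0.0262, 1.1411]), 'orientation': array([[ 0.0014, -0.9871,  0.16  ],
       [-0.9997, -0.005 , -0.022 ],
       [ 0.0225, -0.1599, -0.9869]])}
{'mtx': array([[297.3186,   0.    , 253.916 ],
       [  0.    , 297.3186, 195.7766],
       [  0.    ,   0.    ,   1.    ]]), 'hand_eye': array([[ 0.0002, -0.9637, -0.267 ,  0.0681],
       [ 1.    ,  0.0004, -0.0009, -0.0005],
       [ 0.0009, -0.267 ,  0.9637, -0.1426],
       [ 0.    ,  0.    ,  0.    ,  1.    ]])}
{'t': 0.1, 'joint_positions': array([-1.5204,  0.3134,  1.4983,  0.    ,  1.331 , -0.2234]), 'dq': array([ 0.    ,  0.0011, -0.0036,  0.0003, -0.0001, -0.0005]), 'joint_efforts': array([  0.0024, -41.2903, -26.0146,  -0.0002,   0.003 ,  -0.    ]), 'tool_pos': array([ 0.1419, -0.5052,  0.2308]), 'tool_rot': array([[ 0.9628,  0.2704, -0.    ],
       [ 0.2704, -0.9628,  0.0012],
       [ 0.0003, -0.0012, -1.    ]]), 'ft_force': array([0.0658, 0.1477, 0.0032]), 'torque': array([ 0.0024, -0.0119,  0.0129]), 'gripper_force': 0.0, 'gripper_width': 0.08501683975111902}
```

View pics/top0.png

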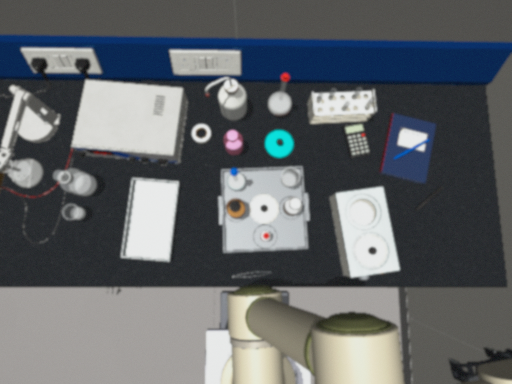

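View pics/scene0.png

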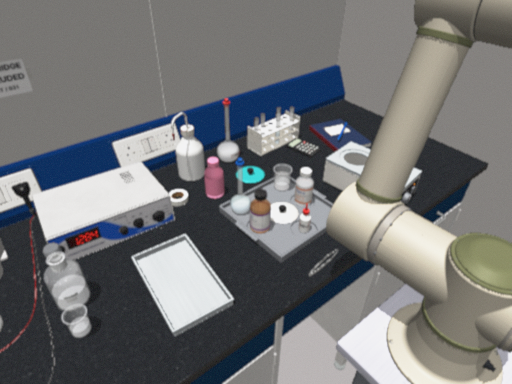

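The top view shows the steel tray at (151,219), the bottle tray at (264,209) with amber left (236,208), clear right (293,205) and dropper near (265,236), the lid at (264,208), and the bath's open hole at (362,210). Next I enlarge it for precise corners.

```bash
cat > h.py <<'E'
import numpy as np,cv2
from bench import r
np.set_printoptions(precision=4,suppress=True)
def cam(n):
    p=r.camera_params(n); return p["mtx"],np.array(p["position"]),np.array(p["orientation"])
def w(n,uv,z):
    K,p,R=cam(n); d=R@np.linalg.solve(K,[uv[0],uv[1],1.]); return p+d*(z-p[2])/d[2]
def wpose():
    s=r.sense(); H=np.array(r.camera_params("wrist")["hand_eye"]); T=np.eye(4);T[:3,:3]=s["tool_rot"];T[:3,3]=s["tool_pos"]
    return T@H
def ww(T,uv,z):  # wrist pixel -> world at height z
    K=r.camera_params("wrist")["mtx"]; v=(np.array(uv,float)-K[:2,2])/K[0,0]; a=np.hypot(*v)
    d=T[:3,:3]@np.r_[v/a*np.sin(a) if a>0 else v,np.cos(a)]
    return T[:3,3]+d*(z-T[2,3])/d[2]
def pw(T,P):
    K=r.camera_params("wrist")["mtx"]; c=T[:3,:3].T@(np.array(P)-T[:3,3]); a=np.arctan2(np.hypot(c[0],c[1]),c[2])
    return K[:2,2]+K[0,0]*a*c[:2]/np.hypot(c[0],c[1])
E
python3 - <<'E'
from h import *
im=cv2.imread("pics/top0.png")[150:290,110:410]
cv2.imwrite("pics/topc.png",cv2.resize(im,None,fx=2.66,fy=2.66,interpolation=cv2.INTER_CUBIC))
for n,uv,z in [("lid",(264,208),.036),("amber cap",(236,208),.131),("clear",(293,205),.123),("drop",(265,236),.099),("hole",(362,210),.096),("near knob",(372,251),.118),("steel",(151,219),.02)]: print(n,w("top",uv,z))
E
```

```text
lid [ 0.5223 -0.0178  0.036 ]
amber cap [0.5121 0.0667 0.131 ]
clear [ 0.5223 -0.099   0.123 ]
drop [ 0.4331 -0.0181  0.099 ]
hole [ 0.5111 -0.3099  0.096 ]
near knob [ 0.3903 -0.3264  0.118 ]
steel [0.4877 0.3395 0.02  ]
```

View pics/topc.png

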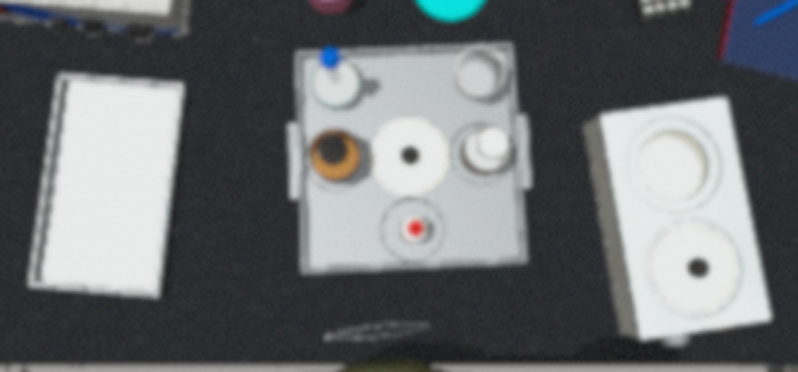

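```bash
python3 - <<'E'
from h import *
f=lambda u,v,z:w("top",(110+u/2.66,150+v/2.66),z)
for n,u,v,z in [("lid",410,155,.036),("amber cap",332,148,.131),("clear",494,143,.123),("drop",416,228,.099),("hole",674,166,.096),("knob2",698,267,.118)]: print(n,f(u,v,z))
S=[f(u,v,.02) for u,v in[(60,74),(185,82),(161,297),(28,287)]]
B=[f(u,v,.024) for u,v in[(294,44),(514,41),(527,262),(301,272)]]
H=[f(u,v,.096) for u,v in[(604,112),(729,97),(771,320),(632,337)]]
for n,C in(("steel",S),("bt",B),("bath",H)):
    C=np.array(C); x=(C[0]+C[1]-C[2]-C[3])/2; y=(C[0]+C[3]-C[1]-C[2])/2
    print(n,C.mean(0),np.linalg.norm(x),np.linalg.norm(y),np.arctan2(x[1],x[0]),np.arctan2(-y[0],y[1]))
s=r.sense();print(s["tool_pos"])
E
```

```text
lid [ 0.5215 -0.0182  0.036 ]
amber cap [0.5189 0.0702 0.131 ]
clear [ 0.526 -0.107  0.123]
drop [ 0.4339 -0.0222  0.099 ]
hole [ 0.5039 -0.3137  0.096 ]
knob2 [ 0.3921 -0.3276  0.118 ]
steel [0.4883 0.3398 0.02  ] 0.25514910371117033 0.15327897817286057 -0.08012554691838976 -0.06652053435178887
bt [ 0.5256 -0.0178  0.024 ] 0.2707103097272984 0.2679671039691087 0.04342336228901648 0.03249467162597894
bath [ 0.4497 -0.3223  0.096 ] 0.25031095231077344 0.15054779816797367 0.10954977367027437 0.12041491746123223
[ 0.1419 -0.5052  0.2308]
```

Request:
apply_moves --rows '[{"slide": [0, 0, -0.03], "roll": 0.137}, {"slide": [0, 0, -0.07], "roll": 0.274}, {"slide": [0, 0, -0.07], "roll": 0.274}]' --gripper 1 --force 30

```text
t: 0.48
tool_pos: [0.142, -0.5062, 0.3037]
tool_rot: [[1.0, -0.001, 0.0], [-0.001, -1.0, -0.005], [0.0, 0.005, -1.0]]
ft_force: [0.8, -0.6, -1.1]
gripper_width: 0.0853
gripper_force: 0.0
```

Request:
apply_moves --rows '[{"slide": [0.03, -0.045, 0]}, {"slide": [0.06, -0.09, 0]}, {"slide": [0.09, -0.14, 0]}, {"slide": [0.12, -0.19, 0]}, {"slide": [0.15, -0.24, 0]}]'

```text
validation failed for argument at $.ro...
```

Request:
apply_moves --rows '[{"slide": [0.03, -0.05, 0]}, {"slide": [0.06, -0.1, 0]}, {"slide": [0.1, -0.15, 0]}, {"slide": [0.13, -0.2, 0]}, {"slide": [0.158, -0.245, 0]}]'

```text
validation failed for argument at $.ro...
```

Request:
apply_moves --rows '[{"slide": [0, 0, 0]}, {"slide": [0, 0, 0]}]'

```text
validation failed for argument at $.ro...
```

```bash
python3 - <<'E'
from h import *
s=r.sense();T=wpose();im=r.snapshot("wrist");cv2.imwrite("pics/w1.png",im);np.save("T1.npy",T)
print(s["t"],s["tool_pos"],s["tool_rot"],s["joint_positions"])
P={"lid":(.523,-.018,.036),"amber":(.5195,.07,.131),"clear":(.526,-.106,.123),"drop":(.4345,-.021,.099)}
for k,v in P.items(): print(k,pw(T,v))
cv2.imwrite("pics/w1b.png",cv2.resize(im,None,fx=1.56,fy=1.56,interpolation=cv2.INTER_CUBIC))
E
```

```text
0.475 [ 0.142  -0.5062  0.3037] [[ 1.     -0.001   0.0003]
 [-0.001  -1.     -0.0049]
 [ 0.0003  0.0049 -1.    ]] [-1.5203  0.2708  1.3661  0.      1.4998  0.0514]
lid [ -0.7548 -18.0554]
amber [-59.3887 -11.5907]
clear [  1.1596 -50.5154]
drop [-29.0669  16.0674]
```

View pics/w1b.png

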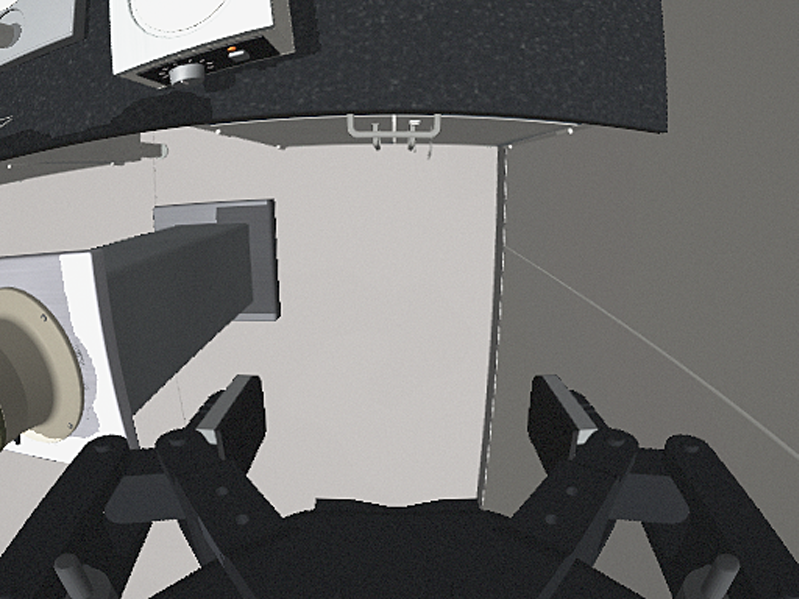

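The view only shows the bench edge, because the slide rows were refused: every row needs "roll". I'll resend them.

Request:
apply_moves --rows '[{"slide": [0.03, -0.045, 0], "roll": 0}, {"slide": [0.06, -0.09, 0], "roll": 0}, {"slide": [0.09, -0.14, 0], "roll": 0}, {"slide": [0.12, -0.19, 0], "roll": 0}, {"slide": [0.15, -0.24, 0], "roll": 0}]'

```text
t: 1.15
tool_pos: [0.2923, -0.2634, 0.3001]
tool_rot: [[1.0, 0.0, -0.001], [0.0, -1.0, 0.002], [-0.001, -0.002, -1.0]]
ft_force: [0.4, -0.3, -0.6]
gripper_width: 0.0853
gripper_force: 0.0
```

Request:
apply_moves --rows '[{"slide": [0.03, -0.05, 0], "roll": 0}, {"slide": [0.06, -0.1, 0], "roll": 0}, {"slide": [0.1, -0.15, 0], "roll": 0}, {"slide": [0.13, -0.2, 0], "roll": 0}, {"slide": [0.158, -0.245, 0], "roll": 0}]'

```text
t: 1.78
tool_pos: [0.4504, -0.0183, 0.3]
tool_rot: [[1.0, 0.002, -0.002], [0.002, -1.0, 0.001], [-0.002, -0.001, -1.0]]
ft_force: [0.3, -2.3, 0.4]
gripper_width: 0.0857
gripper_force: 0.0
```

Request:
apply_moves --rows '[{"slide": [0, 0, 0], "roll": 0}, {"slide": [0, 0, 0], "roll": 0}]'

```text
t: 2.02
tool_pos: [0.4495, -0.0208, 0.3004]
tool_rot: [[1.0, 0.001, -0.002], [0.001, -1.0, 0.0], [-0.002, -0.0, -1.0]]
ft_force: [-0.1, -0.3, 0.0]
gripper_width: 0.0852
gripper_force: 0.0
```

```bash
cat > look.py <<'E'
from h import *
import sys
def look(name,P):
    s=r.sense();T=wpose();im=r.snapshot("wrist");np.save(name+".npy",T)
    cv2.imwrite(f"pics/{name}.png",cv2.resize(im,None,fx=1.5,fy=1.5,interpolation=cv2.INTER_CUBIC))
    print(s["t"],s["tool_pos"],s["tool_rot"][:,0],s["joint_positions"])
    for k,v in P.items(): print(k,pw(T,v)*1.5)
E
python3 - <<'E'
from look import *
look("w2",{"lid":(.523,-.018,.036),"amber":(.5195,.07,.131),"clear":(.526,-.106,.123),"drop":(.4345,-.021,.099)})
E
```

```text
2.025 [ 0.4495 -0.0208  0.3004] [ 1.      0.0005 -0.002 ] [-0.3074  0.1014  1.5791 -0.0003  1.4631  1.2629]
lid [379.0171 166.4012]
amber [254.2632 172.8682]
clear [500.0312 163.8636]
drop [382.3567 278.1112]
```

View pics/w2.png

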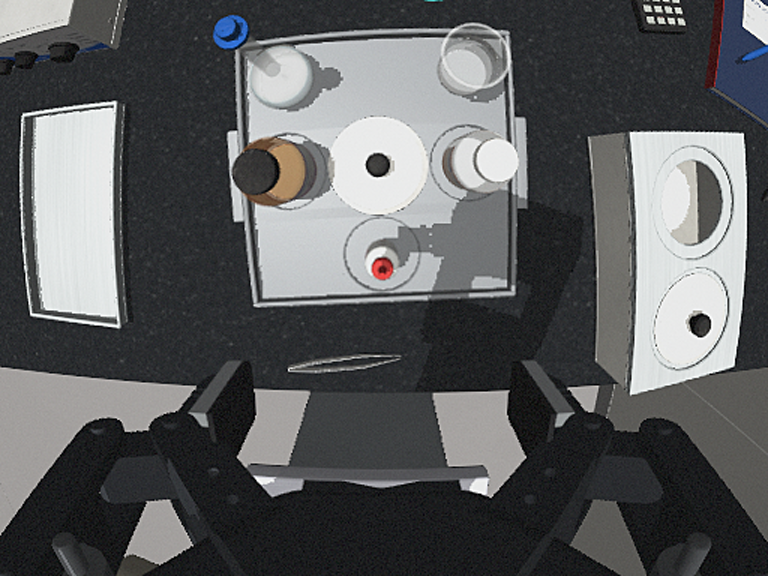

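The wrist view shows the lid knob at (378,165), amber cap (256,171), clear cap (497,160), dropper tip (382,267), recess centre (692,202), close to what I predicted.

```bash
python3 - <<'E'
from h import *
T=np.load("w2.npy")
for n,u,v,z in [("lid",378,165,.036),("amber",256,171,.131),("clear",497,160,.123),("drop",382,267,.099),("recess",692,202,.096),("knob2",701,324,.118),("dseat",382,253,.01),("aseat",287,171,.01),("cseat",470,160,.01),
 ("s1",24,115,.02),("s2",124,102,.02),("s3",127,326,.02),("s4",30,315,.02)]: print(n,ww(T,(u/1.5,v/1.5),z))
E
```

```text
lid [ 0.5243 -0.0171  0.036 ]
amber [0.5208 0.0687 0.131 ]
clear [ 0.5287 -0.1037  0.123 ]
drop [ 0.4435 -0.0207  0.099 ]
recess [ 0.5089 -0.3067  0.096 ]
knob2 [ 0.3977 -0.3216  0.118 ]
dseat [ 0.4384 -0.0208  0.01  ]
aseat [0.5206 0.0716 0.01  ]
cseat [ 0.5313 -0.1059  0.01  ]
s1 [0.6196 0.4045 0.02  ]
s2 [0.6075 0.2492 0.02  ]
s3 [0.3612 0.2686 0.02  ]
s4 [0.3708 0.4292 0.02  ]
```

Request:
apply_moves --rows '[{"slide": [0.035, -0.045, 0], "roll": 0}, {"slide": [0.07, -0.09, 0], "roll": 0}, {"slide": [0.07, -0.09, 0.05], "roll": 0}, {"slide": [0.07, -0.09, 0.09], "roll": 0}, {"slide": [0.07, -0.09, 0.12], "roll": 0}]'

```text
t: 2.7
tool_pos: [0.5194, 0.068, 0.1795]
tool_rot: [[1.0, -0.002, -0.002], [-0.002, -1.0, 0.0], [-0.002, -0.0, -1.0]]
ft_force: [-0.1, -0.7, 0.4]
gripper_width: 0.0857
gripper_force: 0.0
```

Request:
apply_moves --rows '[{"slide": [0, 0, 0.03], "roll": 0}, {"slide": [0, 0, 0.05], "roll": 0}, {"slide": [0, 0, 0.065], "roll": 0}, {"slide": [0, 0, 0.08], "roll": 0}, {"slide": [0, 0, 0.08], "roll": 0}]'

```text
t: 3.32
tool_pos: [0.5196, 0.0692, 0.1006]
tool_rot: [[1.0, -0.001, -0.002], [-0.001, -1.0, 0.0], [-0.002, -0.0, -1.0]]
ft_force: [0.1, 0.5, 1.0]
gripper_width: 0.0852
gripper_force: 0.0
```

Request:
apply_moves --rows '[{"slide": [0, 0, 0], "roll": 0}, {"slide": [0, 0, 0], "roll": 0}, {"slide": [0, 0, 0], "roll": 0}, {"slide": [0, 0, 0], "roll": 0}, {"slide": [0, 0, 0], "roll": 0}]' --gripper -1 --force 40

```text
t: 3.95
tool_pos: [0.5204, 0.0696, 0.1019]
tool_rot: [[1.0, -0.0, 0.001], [-0.0, -1.0, 0.0], [0.001, -0.0, -1.0]]
ft_force: [-0.2, 0.9, 4.7]
gripper_width: 0.0334
gripper_force: 39.7
```

```bash
python3 - <<'E'
from look import *
look("w3",{})
s=r.sense();print(s["gripper_width"],s["gripper_force"],s["ft_force"])
E
```

```text
3.95 [0.5204 0.0696 0.1019] [ 1.     -0.0001  0.0013] [-0.0905  0.4519  1.6625  0.0003  1.0259  1.4803]
0.032844995004529795 39.71831685546931 [-0.2368  1.7657  5.6042]
```

View pics/w3.png

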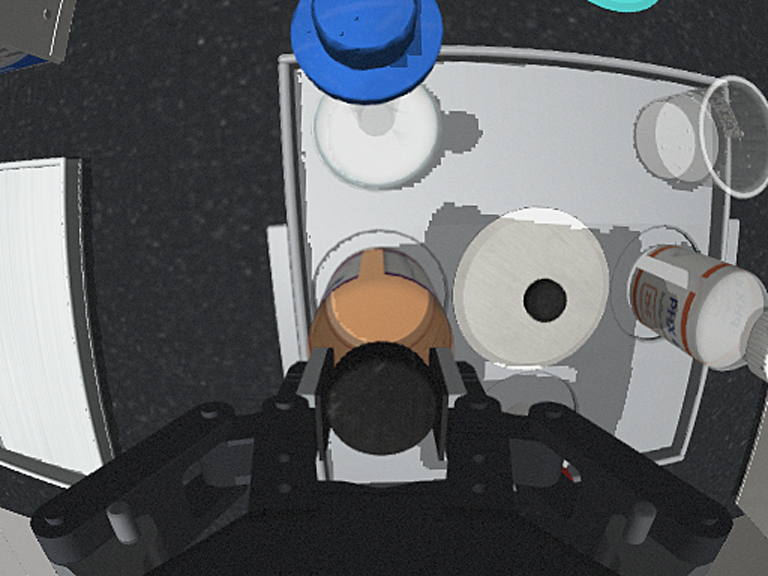

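The amber cap is centred in the closed pads at (380,395). Now I lift it and carry it to the steel tray.

Request:
apply_moves --rows '[{"slide": [0, 0, -0.02], "roll": 0}, {"slide": [0, 0, -0.05], "roll": 0}, {"slide": [0, 0, -0.09], "roll": 0}, {"slide": [0, 0, -0.1], "roll": 0}]'

```text
t: 4.5
tool_pos: [0.5206, 0.0694, 0.2028]
tool_rot: [[1.0, -0.0, 0.003], [-0.0, -1.0, -0.0], [0.003, 0.0, -1.0]]
ft_force: [-0.9, 0.0, -3.1]
gripper_width: 0.0328
gripper_force: 40.2
```

Request:
apply_moves --rows '[{"slide": [0.005, -0.04, 0], "roll": 0}, {"slide": [0.016, -0.09, 0], "roll": 0}, {"slide": [0.028, -0.14, 0], "roll": 0}, {"slide": [0.038, -0.19, 0], "roll": 0}, {"slide": [0.046, -0.235, 0], "roll": 0}]'

```text
t: 5.12
tool_pos: [0.5657, 0.306, 0.1991]
tool_rot: [[1.0, 0.0, -0.003], [0.0, -1.0, -0.001], [-0.003, 0.001, -1.0]]
ft_force: [-0.2, -0.4, -1.8]
gripper_width: 0.0327
gripper_force: 40.4
```

Request:
apply_moves --rows '[{"slide": [0.004, -0.029, 0], "roll": 0}, {"slide": [0.004, -0.029, 0.03], "roll": 0}, {"slide": [0.004, -0.029, 0.06], "roll": 0}, {"slide": [0.004, -0.029, 0.08], "roll": 0}, {"slide": [0.004, -0.029, 0.09], "roll": 0}]'

```text
t: 5.75
tool_pos: [0.5691, 0.333, 0.1084]
tool_rot: [[1.0, -0.0, -0.004], [-0.0, -1.0, -0.002], [-0.004, 0.002, -1.0]]
ft_force: [0.0, 0.2, -1.2]
gripper_width: 0.0324
gripper_force: 40.4
```

Request:
apply_moves --rows '[{"slide": [0, 0, 0.003], "roll": 0}, {"slide": [0, 0, 0.006], "roll": 0}, {"slide": [0, 0, 0.008], "roll": 0}, {"slide": [0, 0, 0.009], "roll": 0}]'

```text
t: 6.25
tool_pos: [0.5702, 0.3335, 0.1025]
tool_rot: [[1.0, -0.0, 0.0], [-0.0, -1.0, 0.0], [0.0, -0.0, -1.0]]
ft_force: [-0.9, -0.2, -2.1]
gripper_width: 0.033
gripper_force: 40.4
```

Request:
apply_moves --rows '[{"slide": [0, 0, 0.001], "roll": 0}, {"slide": [0, 0, 0.002], "roll": 0}, {"slide": [0, 0, 0.002], "roll": 0}]'

```text
t: 6.62
tool_pos: [0.5701, 0.3335, 0.1003]
tool_rot: [[1.0, -0.0, -0.0], [-0.0, -1.0, 0.0], [-0.0, -0.0, -1.0]]
ft_force: [-0.4, -0.8, -1.8]
gripper_width: 0.0328
gripper_force: 40.4
```

Request:
apply_moves --rows '[{"slide": [0, 0, 0.001], "roll": 0}, {"slide": [0, 0, 0.0015], "roll": 0}, {"slide": [0, 0, 0.0015], "roll": 0}]'

```text
t: 7.0
tool_pos: [0.5705, 0.3337, 0.0999]
tool_rot: [[1.0, -0.0, 0.002], [-0.0, -1.0, 0.001], [0.002, -0.001, -1.0]]
ft_force: [-0.8, 0.3, 5.1]
gripper_width: 0.0332
gripper_force: 41.1
```

Request:
apply_moves --rows '[{"slide": [0, 0, 0], "roll": 0}, {"slide": [0, 0, 0], "roll": 0}, {"slide": [0, 0, 0], "roll": 0}, {"slide": [0, 0, 0], "roll": 0}]' --gripper 1

```text
t: 7.5
tool_pos: [0.5701, 0.3334, 0.0987]
tool_rot: [[1.0, -0.0, -0.0], [-0.0, -1.0, -0.0], [-0.0, 0.0, -1.0]]
ft_force: [0.3, -0.0, 1.0]
gripper_width: 0.0857
gripper_force: 0.0
```

Request:
apply_moves --rows '[{"slide": [0, 0, -0.02], "roll": 0}, {"slide": [0, 0, -0.06], "roll": 0}, {"slide": [0, 0, -0.1], "roll": 0}, {"slide": [-0.005, 0.05, -0.1], "roll": 0}, {"slide": [-0.01, 0.1, -0.1], "roll": 0}]'

```text
t: 8.12
tool_pos: [0.5598, 0.2325, 0.199]
tool_rot: [[1.0, 0.001, 0.001], [0.001, -1.0, 0.0], [0.001, -0.0, -1.0]]
ft_force: [1.0, -1.2, -0.2]
gripper_width: 0.0851
gripper_force: 0.0
```

Request:
apply_moves --rows '[{"slide": [-0.006, 0.055, 0], "roll": 0}, {"slide": [-0.012, 0.11, 0], "roll": 0}, {"slide": [-0.018, 0.165, 0], "roll": 0}, {"slide": [-0.024, 0.22, 0], "roll": 0}, {"slide": [-0.03, 0.275, 0], "roll": 0}]'

```text
t: 8.75
tool_pos: [0.5296, -0.0433, 0.199]
tool_rot: [[1.0, -0.0, 0.0], [-0.0, -1.0, -0.0], [0.0, 0.0, -1.0]]
ft_force: [1.2, 0.0, -0.6]
gripper_width: 0.0851
gripper_force: 0.0
```

Request:
apply_moves --rows '[{"slide": [-0.001, 0.04, 0], "roll": 0}, {"slide": [-0.002, 0.064, 0], "roll": 0}, {"slide": [-0.002, 0.064, 0], "roll": 0}]'

```text
t: 9.12
tool_pos: [0.5279, -0.1068, 0.1987]
tool_rot: [[1.0, -0.003, 0.0], [-0.003, -1.0, -0.0], [0.0, 0.0, -1.0]]
ft_force: [0.1, 0.8, 0.1]
gripper_width: 0.0854
gripper_force: 0.0
```

```bash
python3 - <<'E'
from look import *
look("w4",{"clear":(.528,-.105,.123),"lid":(.5235,-.018,.036)})
E
```

```text
9.125 [ 0.5279 -0.1068  0.1987] [ 1.     -0.0026  0.    ] [-0.4172  0.3693  1.5065 -0.      1.2658  1.1562]
clear [378.9709 307.3882]
lid [259.1204 277.4451]
```

View pics/w4.png

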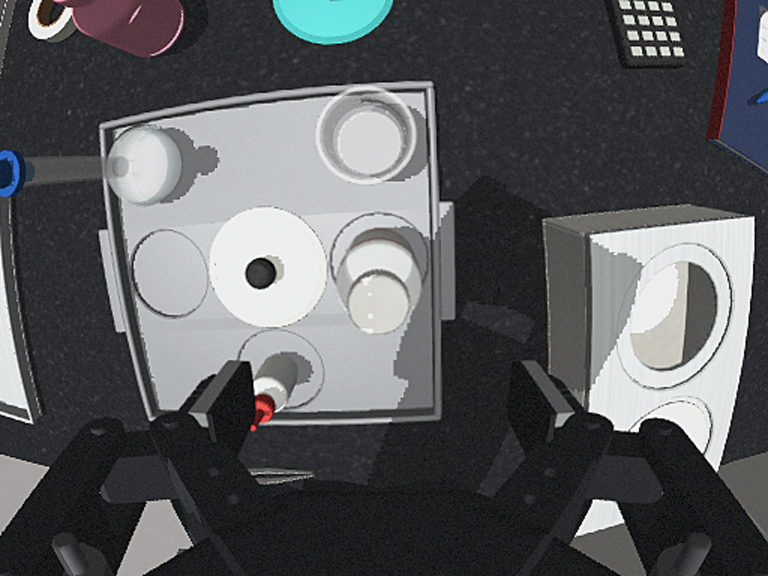

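The clear cap is at (379,304) against a predicted (379,307), so it is aligned. Descend and grip.

Request:
apply_moves --rows '[{"slide": [0.001, 0, 0.04], "roll": 0}, {"slide": [0.001, 0, 0.07], "roll": 0}, {"slide": [0.001, 0, 0.09], "roll": 0}, {"slide": [0.001, 0, 0.106], "roll": 0}, {"slide": [0.001, 0, 0.106], "roll": 0}]'

```text
t: 9.8
tool_pos: [0.5287, -0.1048, 0.0921]
tool_rot: [[1.0, 0.001, -0.002], [0.001, -1.0, 0.001], [-0.002, -0.001, -1.0]]
ft_force: [0.4, 0.3, 1.3]
gripper_width: 0.0853
gripper_force: 0.0
```

Request:
apply_moves --rows '[{"slide": [0, 0, 0], "roll": 0}, {"slide": [0, 0, 0], "roll": 0}, {"slide": [0, 0, 0], "roll": 0}, {"slide": [0, 0, 0], "roll": 0}, {"slide": [0, 0, 0], "roll": 0}]' --gripper -1

```text
t: 10.42
tool_pos: [0.5294, -0.1055, 0.0934]
tool_rot: [[1.0, -0.0, 0.001], [-0.0, -1.0, -0.0], [0.001, 0.0, -1.0]]
ft_force: [-0.4, 1.7, 5.3]
gripper_width: 0.0323
gripper_force: 36.2
```

```bash
python3 - <<'E'
from h import *
T=np.load("w4.npy")
for n,u,v,z in [("lid",261,272,.036),("clear",379,304,.123),("recess",676,316,.096),("dseat",281,372,.01),("aseat",171,273,.01),("cseat",379,262,.01)]: print(n,ww(T,(u/1.5,v/1.5),z))
E
```

```text
lid [ 0.5275 -0.0197  0.036 ]
clear [ 0.5298 -0.105   0.123 ]
recess [ 0.5116 -0.3075  0.096 ]
dseat [ 0.4363 -0.0223  0.01  ]
aseat [0.522  0.0669 0.01  ]
cseat [ 0.5288 -0.1044  0.01  ]
```

Request:
apply_moves --rows '[{"slide": [0, 0, -0.02], "roll": 0}, {"slide": [0, 0, -0.05], "roll": 0}, {"slide": [0, 0, -0.09], "roll": 0}, {"slide": [0, -0.03, -0.1], "roll": 0}, {"slide": [-0.004, -0.08, -0.1], "roll": 0}]'

```text
t: 11.05
tool_pos: [0.5252, -0.0256, 0.1932]
tool_rot: [[1.0, -0.003, 0.001], [-0.003, -1.0, -0.001], [0.001, 0.001, -1.0]]
ft_force: [0.5, 1.3, -1.9]
gripper_width: 0.0325
gripper_force: 35.9
```

Request:
apply_moves --rows '[{"slide": [-0.004, -0.055, 0], "roll": 0}, {"slide": [-0.008, -0.11, 0], "roll": 0}, {"slide": [-0.012, -0.165, 0], "roll": 0}, {"slide": [-0.016, -0.22, 0], "roll": 0}, {"slide": [-0.02, -0.275, 0], "roll": 0}]'

```text
t: 11.68
tool_pos: [0.5045, 0.2511, 0.1924]
tool_rot: [[1.0, -0.0, -0.001], [-0.0, -1.0, -0.0], [-0.001, 0.0, -1.0]]
ft_force: [2.6, 0.5, -3.2]
gripper_width: 0.0323
gripper_force: 35.9
```

Request:
apply_moves --rows '[{"slide": [-0.003, -0.05, 0], "roll": 0}, {"slide": [-0.005, -0.089, 0], "roll": 0}, {"slide": [-0.005, -0.089, 0.03], "roll": 0}, {"slide": [-0.005, -0.089, 0.07], "roll": 0}, {"slide": [-0.005, -0.089, 0.09], "roll": 0}]'

```text
t: 12.3
tool_pos: [0.4989, 0.338, 0.1]
tool_rot: [[1.0, -0.0, -0.004], [-0.0, -1.0, -0.002], [-0.004, 0.002, -1.0]]
ft_force: [0.3, 0.4, -2.6]
gripper_width: 0.0319
gripper_force: 37.5
```

Request:
apply_moves --rows '[{"slide": [0, 0, 0.004], "roll": 0}, {"slide": [0, 0, 0.008], "roll": 0}, {"slide": [0, 0, 0.01], "roll": 0}, {"slide": [0, 0, 0.011], "roll": 0}, {"slide": [0, 0, 0.011], "roll": 0}]'

```text
t: 12.92
tool_pos: [0.5002, 0.3385, 0.0921]
tool_rot: [[1.0, -0.0, 0.0], [-0.0, -1.0, 0.0], [0.0, -0.0, -1.0]]
ft_force: [0.5, 0.4, -2.3]
gripper_width: 0.0322
gripper_force: 37.5
```

Request:
apply_moves --rows '[{"slide": [0, 0, 0.001], "roll": 0}, {"slide": [0, 0, 0.002], "roll": 0}, {"slide": [0, 0, 0.002], "roll": 0}]'

```text
t: 13.3
tool_pos: [0.5006, 0.3387, 0.0915]
tool_rot: [[1.0, -0.0, 0.002], [-0.0, -1.0, 0.001], [0.002, -0.001, -1.0]]
ft_force: [-3.0, -0.3, 8.3]
gripper_width: 0.0322
gripper_force: 39.7
```

Request:
apply_moves --rows '[{"slide": [0, 0, 0], "roll": 0}, {"slide": [0, 0, 0], "roll": 0}, {"slide": [0, 0, 0], "roll": 0}, {"slide": [0, 0, 0], "roll": 0}]' --gripper 1

```text
t: 13.8
tool_pos: [0.5001, 0.3384, 0.0897]
tool_rot: [[1.0, -0.0, -0.0], [-0.0, -1.0, -0.0], [-0.0, 0.0, -1.0]]
ft_force: [0.1, 0.7, -0.1]
gripper_width: 0.0854
gripper_force: 0.0
```

Request:
apply_moves --rows '[{"slide": [0, 0, -0.02], "roll": 0}, {"slide": [0, 0, -0.06], "roll": 0}, {"slide": [0, 0, -0.1], "roll": 0}, {"slide": [-0.01, 0.05, -0.1], "roll": 0}, {"slide": [-0.02, 0.1, -0.1], "roll": 0}]'

```text
t: 14.42
tool_pos: [0.4797, 0.2374, 0.19]
tool_rot: [[1.0, 0.001, 0.001], [0.001, -1.0, 0.0], [0.001, -0.0, -1.0]]
ft_force: [0.9, -0.3, 0.4]
gripper_width: 0.0852
gripper_force: 0.0
```

Request:
apply_moves --rows '[{"slide": [-0.01, 0.055, 0], "roll": 0}, {"slide": [-0.02, 0.11, 0], "roll": 0}, {"slide": [-0.03, 0.165, 0], "roll": 0}, {"slide": [-0.04, 0.22, 0], "roll": 0}, {"slide": [-0.0436, 0.26, 0], "roll": 0}]'

```text
t: 15.05
tool_pos: [0.4359, -0.0234, 0.19]
tool_rot: [[1.0, -0.001, 0.0], [-0.001, -1.0, -0.0], [0.0, 0.0, -1.0]]
ft_force: [1.0, 0.1, 0.5]
gripper_width: 0.0852
gripper_force: 0.0
```

Request:
apply_moves --rows '[{"slide": [0, 0, 0], "roll": 0}, {"slide": [0, 0, 0], "roll": 0}]'

```text
t: 15.3
tool_pos: [0.4365, -0.0211, 0.1898]
tool_rot: [[1.0, -0.0, 0.0], [-0.0, -1.0, 0.0], [0.0, -0.0, -1.0]]
ft_force: [-0.0, -1.2, 0.3]
gripper_width: 0.0852
gripper_force: 0.0
```

```bash
python3 - <<'E'
from look import *
look("w5",{"collar":(.437,-.0215,.078),"tip":(.437,-.0215,.099),"lid":(.5235,-.018,.036)})
E
```

```text
15.3 [ 0.4365 -0.0211  0.1898] [ 1.     -0.0003  0.0001] [-0.3178  0.1593  1.8081  0.0003  1.1742  1.2531]
collar [383.0372 288.5577]
tip [383.163  298.4326]
lid [377.5504 144.3534]
```

View pics/w5.png

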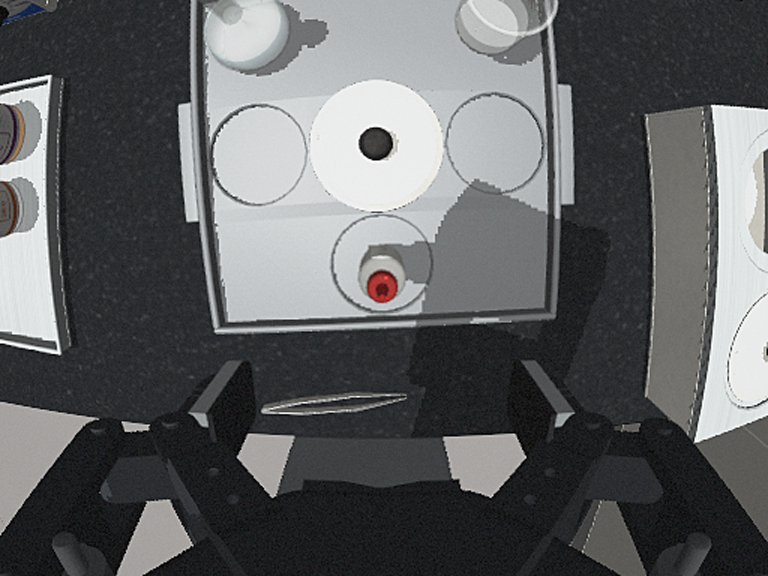

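The dropper's red collar is at (382,286), within 1–2 mm of the prediction. Descend and grip.

Request:
apply_moves --rows '[{"slide": [0.0015, 0, 0.05], "roll": 0}, {"slide": [0.0015, 0, 0.085], "roll": 0}, {"slide": [0.0015, 0, 0.11], "roll": 0}, {"slide": [0.0015, 0, 0.127], "roll": 0}, {"slide": [0.0015, 0, 0.127], "roll": 0}]'

```text
t: 15.98
tool_pos: [0.4375, -0.0204, 0.0621]
tool_rot: [[1.0, 0.001, -0.002], [0.001, -1.0, 0.001], [-0.002, -0.001, -1.0]]
ft_force: [-0.1, -0.4, -0.4]
gripper_width: 0.0854
gripper_force: 0.0
```

Request:
apply_moves --rows '[{"slide": [0, 0, 0], "roll": 0}, {"slide": [0, 0, 0], "roll": 0}, {"slide": [0, 0, 0], "roll": 0}, {"slide": [0, 0, 0], "roll": 0}, {"slide": [0, 0, 0], "roll": 0}]' --gripper -1 --force 30

```text
t: 16.6
tool_pos: [0.4382, -0.0216, 0.0632]
tool_rot: [[1.0, -0.0, 0.001], [-0.0, -1.0, -0.0], [0.001, 0.0, -1.0]]
ft_force: [-0.6, 1.3, 5.8]
gripper_width: 0.0172
gripper_force: 29.2
```

```bash
python3 - <<'E'
from look import *
T=np.load("w5.npy")
for n,u,v,z in [("lid",376,143,.036),("dseat",382,263,.01),("aseat",259,155,.01),("cseat",495,143,.01)]: print(n,ww(T,(u/1.5,v/1.5),z))
look("w6",{})
E
```

```text
lid [ 0.5244 -0.017   0.036 ]
dseat [ 0.4385 -0.021   0.01  ]
aseat [0.52   0.0688 0.01  ]
cseat [ 0.5285 -0.103   0.01  ]
16.6 [ 0.4382 -0.0216  0.0632] [ 1.     -0.0003  0.0009] [-0.3175  0.3555  1.9457  0.0002  0.8395  1.2535]
```

View pics/w6.png

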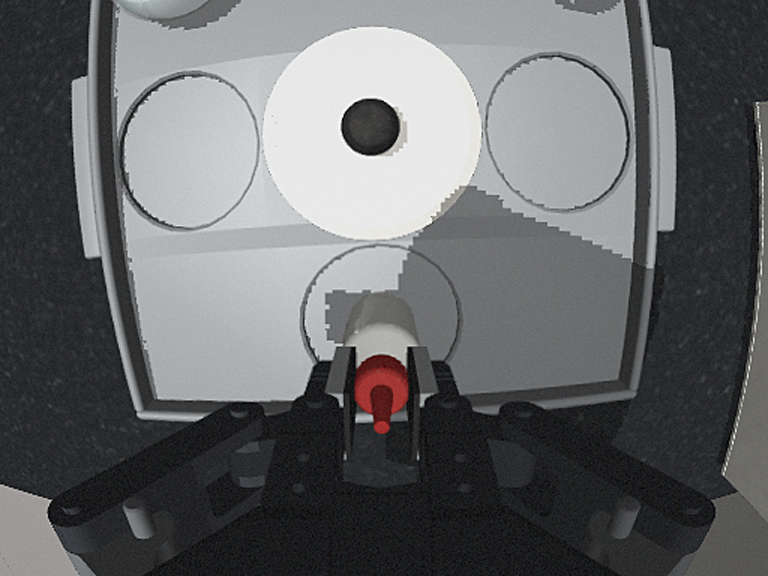

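The dropper collar is held between the pads at (382,385). Carry it to the steel tray.

Request:
apply_moves --rows '[{"slide": [0, 0, -0.02], "roll": 0}, {"slide": [0, 0, -0.05], "roll": 0}, {"slide": [0, 0, -0.09], "roll": 0}, {"slide": [-0.003, -0.03, -0.1], "roll": 0}, {"slide": [-0.006, -0.08, -0.1], "roll": 0}]'

```text
t: 17.27
tool_pos: [0.4323, 0.0586, 0.1635]
tool_rot: [[1.0, -0.003, 0.002], [-0.003, -1.0, -0.0], [0.002, 0.0, -1.0]]
ft_force: [0.8, 0.8, -1.4]
gripper_width: 0.0176
gripper_force: 29.5
```

Request:
apply_moves --rows '[{"slide": [-0.004, -0.055, 0], "roll": 0}, {"slide": [-0.008, -0.11, 0], "roll": 0}, {"slide": [-0.012, -0.165, 0], "roll": 0}, {"slide": [-0.016, -0.22, 0], "roll": 0}, {"slide": [-0.02, -0.265, 0], "roll": 0}]'

```text
t: 17.9
tool_pos: [0.4114, 0.3254, 0.1625]
tool_rot: [[1.0, 0.001, -0.0], [0.001, -1.0, -0.0], [-0.0, 0.0, -1.0]]
ft_force: [-0.4, 0.2, 0.3]
gripper_width: 0.0179
gripper_force: 29.5
```

Request:
apply_moves --rows '[{"slide": [-0.003, -0.022, 0], "roll": 0}, {"slide": [-0.003, -0.022, 0.03], "roll": 0}, {"slide": [-0.003, -0.022, 0.07], "roll": 0}, {"slide": [-0.003, -0.022, 0.093], "roll": 0}, {"slide": [-0.003, -0.022, 0.097], "roll": 0}]'

```text
t: 18.52
tool_pos: [0.4082, 0.345, 0.0644]
tool_rot: [[1.0, -0.0, -0.003], [-0.0, -1.0, -0.002], [-0.003, 0.002, -1.0]]
ft_force: [0.7, 1.0, 0.9]
gripper_width: 0.0173
gripper_force: 29.5
```

Request:
apply_moves --rows '[{"slide": [0, 0, 0.002], "roll": 0}, {"slide": [0, 0, 0.004], "roll": 0}, {"slide": [0, 0, 0.004], "roll": 0}, {"slide": [0, 0, 0.004], "roll": 0}]'

```text
t: 19.02
tool_pos: [0.4092, 0.3456, 0.0622]
tool_rot: [[1.0, -0.0, 0.001], [-0.0, -1.0, 0.0], [0.001, -0.0, -1.0]]
ft_force: [-0.9, -0.1, -1.1]
gripper_width: 0.0173
gripper_force: 29.5
```

Request:
apply_moves --rows '[{"slide": [0, 0, 0.001], "roll": 0}, {"slide": [0, 0, 0.002], "roll": 0}, {"slide": [0, 0, 0.002], "roll": 0}]'

```text
t: 19.4
tool_pos: [0.4098, 0.3458, 0.0612]
tool_rot: [[1.0, -0.0, 0.002], [-0.0, -1.0, 0.001], [0.002, -0.001, -1.0]]
ft_force: [-1.1, -0.4, 10.9]
gripper_width: 0.0175
gripper_force: 30.4
```

Request:
apply_moves --rows '[{"slide": [0, 0, 0], "roll": 0}, {"slide": [0, 0, 0], "roll": 0}, {"slide": [0, 0, 0], "roll": 0}, {"slide": [0, 0, 0], "roll": 0}]' --gripper 1

```text
t: 19.9
tool_pos: [0.409, 0.3454, 0.0597]
tool_rot: [[1.0, -0.0, -0.0], [-0.0, -1.0, -0.0], [-0.0, 0.0, -1.0]]
ft_force: [-0.5, -1.0, 0.1]
gripper_width: 0.0858
gripper_force: 0.0
```

Request:
apply_moves --rows '[{"slide": [0, 0, -0.02], "roll": 0}, {"slide": [0, 0, -0.07], "roll": 0}, {"slide": [0, 0, -0.13], "roll": 0}, {"slide": [0.015, 0.05, -0.13], "roll": 0}, {"slide": [0.03, 0.1, -0.13], "roll": 0}]'

```text
t: 20.52
tool_pos: [0.4392, 0.2445, 0.1904]
tool_rot: [[1.0, 0.001, 0.001], [0.001, -1.0, 0.0], [0.001, -0.0, -1.0]]
ft_force: [1.9, -0.9, -1.0]
gripper_width: 0.0855
gripper_force: 0.0
```

Request:
apply_moves --rows '[{"slide": [0.017, 0.055, 0], "roll": 0}, {"slide": [0.034, 0.11, 0], "roll": 0}, {"slide": [0.051, 0.165, 0], "roll": 0}, {"slide": [0.068, 0.22, 0], "roll": 0}, {"slide": [0.085, 0.263, 0], "roll": 0}]'

```text
t: 21.15
tool_pos: [0.5242, -0.0197, 0.1899]
tool_rot: [[1.0, -0.001, 0.0], [-0.001, -1.0, -0.0], [0.0, 0.0, -1.0]]
ft_force: [-0.7, 0.8, 0.9]
gripper_width: 0.0856
gripper_force: 0.0
```

Request:
apply_moves --rows '[{"slide": [0, 0, 0.04], "roll": 0}, {"slide": [0, 0, 0.08], "roll": 0}, {"slide": [0, 0, 0.08], "roll": 0}]'

```text
t: 21.52
tool_pos: [0.5225, -0.0173, 0.1078]
tool_rot: [[1.0, -0.0, -0.005], [-0.0, -1.0, 0.001], [-0.005, -0.001, -1.0]]
ft_force: [0.6, -0.4, 1.5]
gripper_width: 0.0855
gripper_force: 0.0
```

```bash
python3 - <<'E'
from look import *
look("w7",{"knob":(.5243,-.0175,.036),"disc":(.5243,-.0175,.014)})
E
```

```text
21.525 [ 0.5225 -0.0173  0.1078] [ 1.     -0.0005 -0.0053] [-0.2574  0.4427  1.6587  0.      1.0457  1.3138]
knob [383.067  305.8225]
disc [382.9801 293.8823]
```

View pics/w7.png

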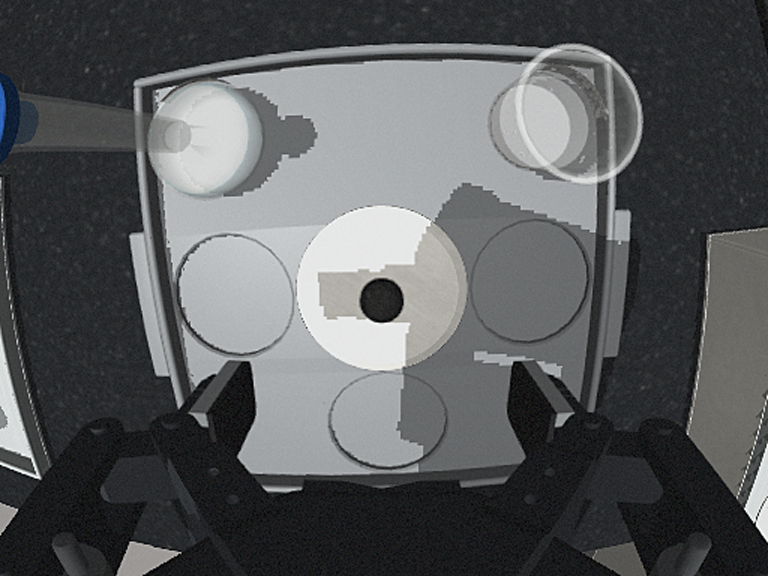

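The knob is at (382,300), about 2 mm farther ahead than assumed. I correct x and grip the knob.

Request:
apply_moves --rows '[{"slide": [0.0015, 0, 0.03], "roll": 0}, {"slide": [0.0015, 0, 0.06], "roll": 0}, {"slide": [0.0015, 0, 0.08], "roll": 0}, {"slide": [0.0015, 0, 0.091], "roll": 0}, {"slide": [0.0015, 0, 0.091], "roll": 0}]'

```text
t: 22.2
tool_pos: [0.526, -0.0176, 0.0196]
tool_rot: [[1.0, 0.0, 0.001], [0.0, -1.0, -0.0], [0.001, 0.0, -1.0]]
ft_force: [-0.4, 0.4, 0.9]
gripper_width: 0.0853
gripper_force: 0.0
```

Request:
apply_moves --rows '[{"slide": [0, 0, 0], "roll": 0}, {"slide": [0, 0, 0], "roll": 0}, {"slide": [0, 0, 0], "roll": 0}, {"slide": [0, 0, 0], "roll": 0}, {"slide": [0, 0, 0], "roll": 0}]' --gripper -1 --force 50

```text
t: 22.82
tool_pos: [0.5256, -0.0175, 0.0193]
tool_rot: [[1.0, -0.0, 0.0], [-0.0, -1.0, -0.0], [0.0, 0.0, -1.0]]
ft_force: [-1.6, 0.7, 5.3]
gripper_width: 0.0198
gripper_force: 48.7
```

Request:
apply_moves --rows '[{"slide": [0, 0, -0.01], "roll": 0}, {"slide": [0, 0, -0.04], "roll": 0}, {"slide": [0, 0, -0.08], "roll": 0}, {"slide": [0, 0, -0.12], "roll": 0}, {"slide": [0, 0, -0.15], "roll": 0}]'

```text
t: 23.45
tool_pos: [0.5255, -0.0175, 0.1709]
tool_rot: [[1.0, -0.0, 0.001], [-0.0, -1.0, -0.0], [0.001, 0.0, -1.0]]
ft_force: [-0.1, -0.5, -1.6]
gripper_width: 0.0196
gripper_force: 49.2
```

Request:
apply_moves --rows '[{"slide": [0, 0, 0], "roll": 0}, {"slide": [0, 0, 0], "roll": 0}]'

```text
t: 23.7
tool_pos: [0.5248, -0.0174, 0.1676]
tool_rot: [[1.0, -0.0, -0.002], [-0.0, -1.0, 0.001], [-0.002, -0.001, -1.0]]
ft_force: [-1.2, -0.1, -1.4]
gripper_width: 0.0198
gripper_force: 49.2
```

```bash
python3 - <<'E'
from look import *
look("w8",{"recess":(.508,-.312,.096)})
im=r.snapshot("scene"); cv2.imwrite("pics/s8.png",im)
a=cv2.imread("pics/w8.png"); b=cv2.resize(im[90:290,110:450],(768,452))
E
```

```text
23.7 [ 0.5248 -0.0174  0.1676] [ 1.     -0.0003 -0.002 ] [-0.2564  0.3726  1.5883  0.      1.1828  1.3146]
recess [787.1323 327.2076]
```

View pics/w8.png

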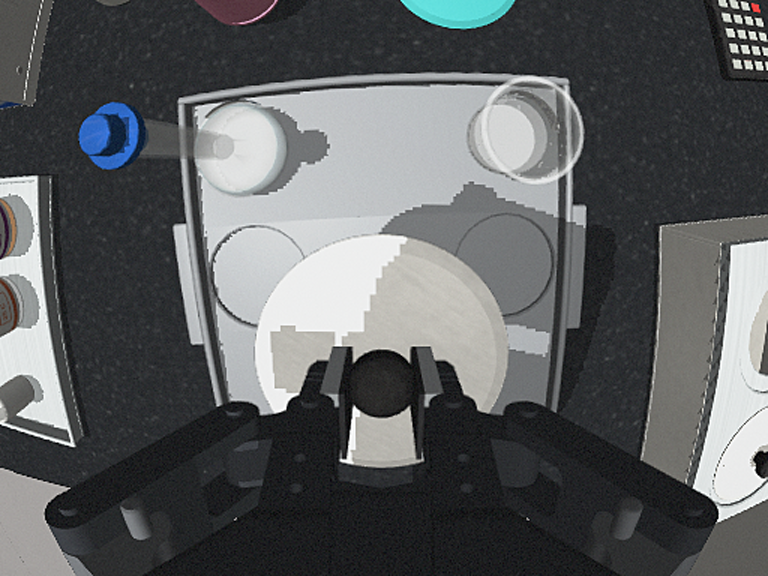

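The lid hangs level and centred under the pads (x 256–508 px). I go near the bath and measure the recess from close by.

Request:
apply_moves --rows '[{"slide": [-0.02, 0.045, 0], "roll": 0}, {"slide": [-0.045, 0.095, 0], "roll": 0}, {"slide": [-0.07, 0.15, 0], "roll": 0}, {"slide": [-0.095, 0.2, 0], "roll": 0}, {"slide": [-0.12, 0.25, 0], "roll": 0}]'

```text
t: 24.42
tool_pos: [0.4041, -0.2688, 0.1679]
tool_rot: [[1.0, -0.0, -0.001], [-0.0, -1.0, 0.001], [-0.001, -0.001, -1.0]]
ft_force: [1.9, -0.9, -2.6]
gripper_width: 0.02
gripper_force: 49.3
```

Request:
apply_moves --rows '[{"slide": [-0.0155, 0.0445, 0], "roll": 0}, {"slide": [-0.0155, 0.0445, 0], "roll": 0}, {"slide": [-0.0155, 0.0445, 0], "roll": 0}]'

```text
t: 24.8
tool_pos: [0.3897, -0.3114, 0.168]
tool_rot: [[1.0, -0.0, -0.001], [-0.0, -1.0, 0.002], [-0.001, -0.002, -1.0]]
ft_force: [-0.1, -0.1, -1.8]
gripper_width: 0.0197
gripper_force: 49.4
```

```bash
python3 - <<'E'
from look import *
look("w9",{"recess":(.508,-.312,.096)})
E
```

```text
24.8 [ 0.3897 -0.3114  0.168 ] [ 1.     -0.0004 -0.001 ] [-0.9096  0.3175  1.6656  0.0003  1.1604  0.6615]
recess [383.975   70.0601]
```

View pics/w9.png

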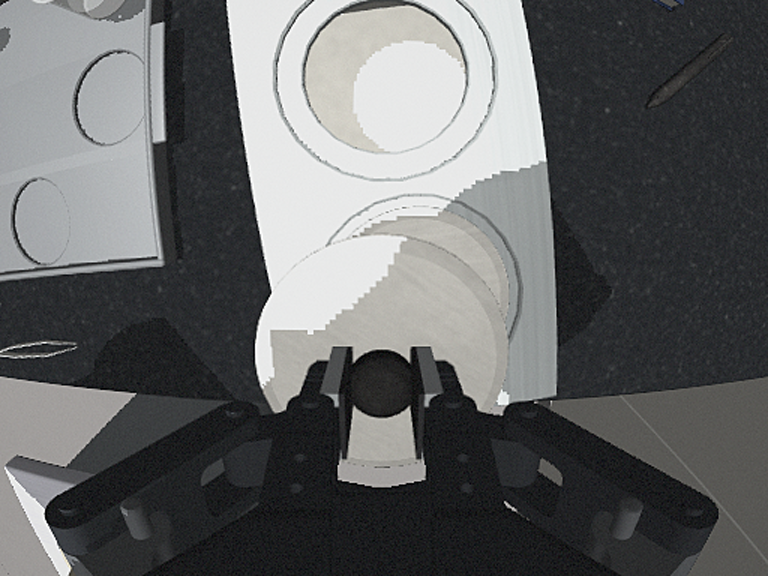

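```bash
python3 - <<'E'
from h import *
from scipy.optimize import least_squares
T=np.load("w9.npy"); a=np.linspace(0,2*np.pi,181)
def ext(c,z,R):
    q=np.array([pw(T,(c[0]+R*np.cos(t),c[1]+R*np.sin(t),z)) for t in a])*1.5
    return q[:,0].min(),q[:,0].max(),q[:,1]
def fit(z,R,l,rr,b,low,c0):
    def f(c):
        L,Rr,v=ext(c,z,R); return [L-l,Rr-rr,(v.max() if low else v.min())-b]
    s=least_squares(f,c0,diff_step=1e-3); return s.x,s.fun
print("recess",fit(.096,.0535,275,496,180,True,[.508,-.312]))
print("hole",fit(.092,.040,304,468,153,True,[.508,-.312]))
print("lid",fit(.168-.0053,.048,255,508,234,False,[.39,-.3115]), "tcp .3897 -.3114")
E
```

```text
recess (array([ 0.5077, -0.3128]), array([-0.2738,  0.276 , -0.0075]))Traceback (most recent call last):
  File "<stdin>", line 12, in <module>
  File "<stdin>", line 10, in fit
    return func(*args, **kwargs)
    result = trf(vector_fun.fun, vector_fun.jac, x0, f0, J0, lb, ub, ftol, xtol,
                 gtol, max_nfev, x_scale, loss_function, tr_solver,
                 tr_options.copy(), verbose, callback=callback_wrapped)
    return trf_no_bounds(
        fun, jac, x0, f0, J0, ftol, xtol, gtol, max_nfev, x_scale,
        loss_function, tr_solver, tr_options, verbose, callback=callback)
    f_new = fun(x_new)
    self._update_fun()
    ~~~~~~~~~~~~~~~~^^
    self.f = self.fun_wrapped(xp_copy(self.x))
             ~~~~~~~~~~~~~~~~^^^^^^^^^^^^^^^^^
    return np.atleast_1d(self.fun(x))
                         ~~~~~~~~^^^
    return self.f(x, *self.args, **self.kwargs)
           ~~~~~~^^^^^^^^^^^^^^^^^^^^^^^^^^^^^^
  File "<stdin>", line 9, in f
  File "<stdin>", line 5, in ext
  File "h.py", line 16, in pw
    K=r.camera_params("wrist")["mtx"]; c=T[:3,:3].T@(np.array(P)-T[:3,3]); a=np.arctan2(np.hypot(c[0],c[1]),c[2])
      ~~~~~~~~~~~~~~~^^^^^^^^^
ValueError: time passes only in moves, steps and waits
```

```bash
sed -i 's/K=r.camera_params("wrist")\["mtx"\]/K=KW/; s/^def cam/KW=np.array([[297.3186,0,253.916],[0,297.3186,195.7766],[0,0,1]])\ndef cam/' h.py; python3 - <<'E'
from h import *
from scipy.optimize import least_squares
T=np.load("w9.npy"); a=np.linspace(0,2*np.pi,181)
def fit(z,R,l,rr,b,low,c0):
    def f(c):
        q=np.array([pw(T,(c[0]+R*np.cos(t),c[1]+R*np.sin(t),z)) for t in a])*1.5
        return [q[:,0].min()-l,q[:,0].max()-rr,(q[:,1].max() if low else q[:,1].min())-b]
    s=least_squares(f,c0,diff_step=1e-3); return s.x,s.fun
print("hole",fit(.092,.040,304,468,153,True,[.508,-.312]))
print("lid",fit(.168-.0053,.048,255,508,234,False,[.39,-.3115]), "tcp .3897 -.3114")
E
```

```text
hole (array([ 0.5074, -0.3131]), array([-0.0682,  0.0687, -0.0014]))
lid (array([ 0.3892, -0.3109]), array([-2.516 ,  2.5147,  0.4536])) tcp .3897 -.3114
```

Request:
apply_moves --rows '[{"slide": [0.04, 0.001, 0], "roll": 0}, {"slide": [0.085, 0.002, 0], "roll": 0}, {"slide": [0.1185, 0.002, 0], "roll": 0}, {"slide": [0.1185, 0.002, 0.03], "roll": 0}, {"slide": [0.1185, 0.002, 0.052], "roll": 0}]'

```text
t: 25.48
tool_pos: [0.5089, -0.3122, 0.1152]
tool_rot: [[1.0, 0.002, -0.001], [0.002, -1.0, 0.001], [-0.001, -0.001, -1.0]]
ft_force: [-0.3, -0.6, -2.2]
gripper_width: 0.0201
gripper_force: 49.4
```

Request:
apply_moves --rows '[{"slide": [0, 0, 0.003], "roll": 0}, {"slide": [0, 0, 0.006], "roll": 0}, {"slide": [0, 0, 0.009], "roll": 0}, {"slide": [0, 0, 0.011], "roll": 0}, {"slide": [0, 0, 0.011], "roll": 0}]'

```text
t: 26.1
tool_pos: [0.5084, -0.3141, 0.1059]
tool_rot: [[1.0, -0.0, 0.0], [-0.0, -1.0, -0.0], [0.0, 0.0, -1.0]]
ft_force: [-0.3, 0.8, -2.6]
gripper_width: 0.0196
gripper_force: 49.4
```

Request:
apply_moves --rows '[{"slide": [0, 0, 0.0015], "roll": 0}, {"slide": [0, 0, 0.003], "roll": 0}, {"slide": [0, 0, 0.004], "roll": 0}, {"slide": [0, 0, 0.005], "roll": 0}, {"slide": [0, 0, 0.005], "roll": 0}]'

```text
t: 26.72
tool_pos: [0.5084, -0.3141, 0.1013]
tool_rot: [[1.0, -0.0, 0.0], [-0.0, -1.0, -0.0], [0.0, 0.0, -1.0]]
ft_force: [-2.1, 1.7, 4.3]
gripper_width: 0.0201
gripper_force: 49.9
```

Request:
apply_moves --rows '[{"slide": [0, 0, 0], "roll": 0}, {"slide": [0, 0, 0], "roll": 0}, {"slide": [0, 0, 0], "roll": 0}, {"slide": [0, 0, 0], "roll": 0}]' --gripper 1

```text
t: 27.22
tool_pos: [0.5084, -0.314, 0.1007]
tool_rot: [[1.0, -0.0, -0.0], [-0.0, -1.0, 0.0], [-0.0, -0.0, -1.0]]
ft_force: [-0.6, 0.3, -0.7]
gripper_width: 0.0856
gripper_force: 0.0
```

Request:
apply_moves --rows '[{"slide": [0, 0, -0.02], "roll": 0}, {"slide": [0, 0, -0.05], "roll": 0}, {"slide": [-0.03, 0, -0.08], "roll": 0}, {"slide": [-0.06, 0, -0.09], "roll": 0}, {"slide": [-0.06, 0, -0.09], "roll": 0}]'

```text
t: 27.85
tool_pos: [0.4475, -0.3144, 0.1919]
tool_rot: [[1.0, -0.002, 0.001], [-0.002, -1.0, -0.001], [0.001, 0.001, -1.0]]
ft_force: [1.0, 0.2, 0.0]
gripper_width: 0.0854
gripper_force: 0.0
```

```bash
python3 - <<'E'
from look import *
look("w10",{"recess":(.508,-.313,.096)})
im=r.snapshot("top"); cv2.imwrite("pics/top10.png",im)
a=cv2.imread("pics/w10.png")[40:340,180:580]
b=cv2.resize(im[160:280,100:260],(400,300),interpolation=cv2.INTER_CUBIC)
cv2.imwrite("pics/c10.png",np.hstack([a,b]))
E
```

```text
27.85 [ 0.4475 -0.3144  0.1919] [ 1.     -0.0016  0.0011] [-0.8266  0.3924  1.4916 -0.0001  1.2558  0.7458]
recess [379.3965 187.1995]
```

View pics/c10.png

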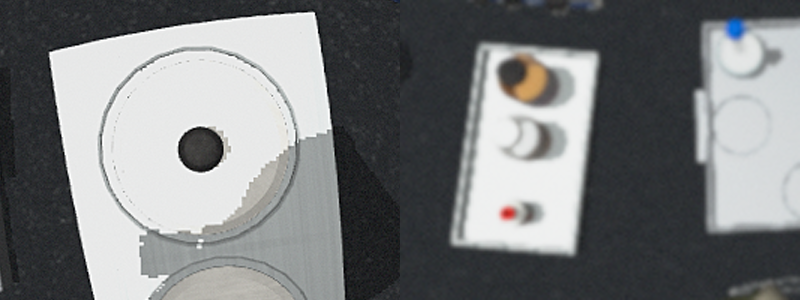

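The lid sits flat in the recess with an even ring all round it, and all three bottles stand upright in the steel tray. Next I return the amber bottle.

Request:
apply_moves --rows '[{"slide": [0.004, -0.05, 0], "roll": 0}, {"slide": [0.008, -0.105, 0], "roll": 0}, {"slide": [0.012, -0.16, 0], "roll": 0}, {"slide": [0.016, -0.215, 0], "roll": 0}, {"slide": [0.02, -0.27, 0], "roll": 0}]'

```text
t: 28.58
tool_pos: [0.4688, -0.0419, 0.1904]
tool_rot: [[1.0, 0.0, -0.0], [0.0, -1.0, 0.0], [-0.0, -0.0, -1.0]]
ft_force: [0.5, -0.6, 0.6]
gripper_width: 0.0856
gripper_force: 0.0
```

Request:
apply_moves --rows '[{"slide": [0.0, -0.055, 0], "roll": 0}, {"slide": [0.0, -0.11, 0], "roll": 0}, {"slide": [0.02, -0.165, 0], "roll": 0}, {"slide": [0.04, -0.22, 0], "roll": 0}, {"slide": [0.06, -0.275, 0], "roll": 0}]'

```text
t: 29.2
tool_pos: [0.529, 0.2336, 0.1901]
tool_rot: [[1.0, 0.001, -0.001], [0.001, -1.0, -0.0], [-0.001, 0.0, -1.0]]
ft_force: [0.4, -0.4, 0.6]
gripper_width: 0.0853
gripper_force: 0.0
```

Request:
apply_moves --rows '[{"slide": [0.022, -0.05, 0], "roll": 0}, {"slide": [0.042, -0.1025, 0], "roll": 0}, {"slide": [0.042, -0.1025, 0], "roll": 0}, {"slide": [0.042, -0.1025, 0], "roll": 0}]'

```text
t: 29.7
tool_pos: [0.5703, 0.3336, 0.1898]
tool_rot: [[1.0, 0.0, -0.001], [0.0, -1.0, -0.001], [-0.001, 0.001, -1.0]]
ft_force: [0.4, -0.3, 0.7]
gripper_width: 0.0855
gripper_force: 0.0
```

Request:
apply_moves --rows '[{"slide": [0, 0, 0.03], "roll": 0}, {"slide": [0, 0, 0.06], "roll": 0}, {"slide": [0, 0, 0.08], "roll": 0}, {"slide": [0, 0, 0.09], "roll": 0}, {"slide": [0, 0, 0.09], "roll": 0}]'

```text
t: 30.32
tool_pos: [0.5705, 0.3329, 0.1009]
tool_rot: [[1.0, -0.001, -0.0], [-0.001, -1.0, -0.0], [-0.0, 0.0, -1.0]]
ft_force: [-0.2, 0.1, -0.5]
gripper_width: 0.0853
gripper_force: 0.0
```

Request:
apply_moves --rows '[{"slide": [0, 0, 0], "roll": 0}, {"slide": [0, 0, 0], "roll": 0}, {"slide": [0, 0, 0], "roll": 0}, {"slide": [0, 0, 0], "roll": 0}, {"slide": [0, 0, 0], "roll": 0}]' --gripper -1 --force 40

```text
t: 30.95
tool_pos: [0.5708, 0.3336, 0.1014]
tool_rot: [[1.0, -0.0, 0.001], [-0.0, -1.0, 0.0], [0.001, -0.0, -1.0]]
ft_force: [-0.8, -0.3, 4.7]
gripper_width: 0.0327
gripper_force: 39.6
```

Request:
apply_moves --rows '[{"slide": [0, 0, -0.02], "roll": 0}, {"slide": [0, 0, -0.05], "roll": 0}, {"slide": [0, 0, -0.09], "roll": 0}, {"slide": [-0.012, 0.03, -0.1], "roll": 0}, {"slide": [-0.022, 0.08, -0.1], "roll": 0}]'

```text
t: 31.58
tool_pos: [0.5479, 0.2533, 0.2008]
tool_rot: [[1.0, 0.002, 0.0], [0.002, -1.0, 0.0], [0.0, -0.0, -1.0]]
ft_force: [1.6, -0.9, -2.2]
gripper_width: 0.0326
gripper_force: 40.3
```

Request:
apply_moves --rows '[{"slide": [-0.015, 0.055, 0], "roll": 0}, {"slide": [-0.027, 0.11, 0], "roll": 0}, {"slide": [-0.027, 0.155, 0], "roll": 0}, {"slide": [-0.027, 0.1835, 0], "roll": 0}, {"slide": [-0.027, 0.1835, 0], "roll": 0}]'

```text
t: 32.2
tool_pos: [0.5212, 0.0685, 0.2003]
tool_rot: [[1.0, -0.003, -0.001], [-0.003, -1.0, -0.0], [-0.001, 0.0, -1.0]]
ft_force: [0.2, 0.5, -1.6]
gripper_width: 0.0325
gripper_force: 40.4
```

Request:
apply_moves --rows '[{"slide": [0, 0, 0.03], "roll": 0}, {"slide": [0, 0, 0.06], "roll": 0}, {"slide": [0, 0, 0.08], "roll": 0}, {"slide": [0, 0, 0.092], "roll": 0}, {"slide": [0, 0, 0.092], "roll": 0}]'

```text
t: 32.83
tool_pos: [0.5212, 0.0705, 0.1083]
tool_rot: [[1.0, 0.0, -0.001], [0.0, -1.0, 0.0], [-0.001, -0.0, -1.0]]
ft_force: [0.2, -0.5, -1.9]
gripper_width: 0.033
gripper_force: 40.4
```

Request:
apply_moves --rows '[{"slide": [0, 0, 0.002], "roll": 0}, {"slide": [0, 0, 0.004], "roll": 0}, {"slide": [0, 0, 0.005], "roll": 0}, {"slide": [0, 0, 0.005], "roll": 0}]'

```text
t: 33.33
tool_pos: [0.5215, 0.07, 0.1039]
tool_rot: [[1.0, -0.0, 0.0], [-0.0, -1.0, 0.0], [0.0, -0.0, -1.0]]
ft_force: [-0.3, 0.3, -2.5]
gripper_width: 0.0325
gripper_force: 40.4
```

Request:
apply_moves --rows '[{"slide": [0, 0, 0.001], "roll": 0}, {"slide": [0, 0, 0.002], "roll": 0}, {"slide": [0, 0, 0.002], "roll": 0}]'

```text
t: 33.7
tool_pos: [0.5224, 0.07, 0.1034]
tool_rot: [[1.0, -0.0, 0.003], [-0.0, -1.0, -0.0], [0.003, 0.0, -1.0]]
ft_force: [-2.2, 1.3, 10.2]
gripper_width: 0.0329
gripper_force: 41.6
```

Request:
apply_moves --rows '[{"slide": [0, 0, 0], "roll": 0}, {"slide": [0, 0, 0], "roll": 0}, {"slide": [0, 0, 0], "roll": 0}, {"slide": [0, 0, 0], "roll": 0}]' --gripper 1

```text
t: 34.2
tool_pos: [0.5214, 0.07, 0.1017]
tool_rot: [[1.0, -0.0, -0.0], [-0.0, -1.0, -0.0], [-0.0, 0.0, -1.0]]
ft_force: [0.8, 0.5, 0.8]
gripper_width: 0.0854
gripper_force: 0.0
```

Request:
apply_moves --rows '[{"slide": [0, 0, -0.02], "roll": 0}, {"slide": [0, 0, -0.06], "roll": 0}, {"slide": [0, 0, -0.1], "roll": 0}, {"slide": [-0.005, -0.05, -0.1], "roll": 0}, {"slide": [-0.01, -0.1, -0.1], "roll": 0}]'

```text
t: 34.83
tool_pos: [0.5115, 0.1709, 0.2022]
tool_rot: [[1.0, -0.002, 0.001], [-0.002, -1.0, 0.0], [0.001, -0.0, -1.0]]
ft_force: [0.7, 0.6, 0.3]
gripper_width: 0.0853
gripper_force: 0.0
```

Request:
apply_moves --rows '[{"slide": [-0.004, -0.055, 0], "roll": 0}, {"slide": [-0.008, -0.11, 0], "roll": 0}, {"slide": [-0.011, -0.15, 0], "roll": 0}, {"slide": [-0.011, -0.1685, 0], "roll": 0}, {"slide": [-0.011, -0.1685, 0], "roll": 0}]'

```text
t: 35.45
tool_pos: [0.5005, 0.3387, 0.2015]
tool_rot: [[1.0, 0.001, -0.0], [0.001, -1.0, -0.0], [-0.0, 0.0, -1.0]]
ft_force: [0.1, -0.6, -0.3]
gripper_width: 0.0855
gripper_force: 0.0
```

Request:
apply_moves --rows '[{"slide": [0, 0, 0.04], "roll": 0}, {"slide": [0, 0, 0.075], "roll": 0}, {"slide": [0, 0, 0.1], "roll": 0}, {"slide": [0, 0, 0.11], "roll": 0}, {"slide": [0, 0, 0.11], "roll": 0}]'

```text
t: 36.08
tool_pos: [0.5009, 0.3377, 0.092]
tool_rot: [[1.0, -0.001, -0.0], [-0.001, -1.0, -0.0], [-0.0, 0.0, -1.0]]
ft_force: [-0.0, -0.6, -0.3]
gripper_width: 0.0853
gripper_force: 0.0
```

Request:
apply_moves --rows '[{"slide": [0, 0, 0], "roll": 0}, {"slide": [0, 0, 0], "roll": 0}, {"slide": [0, 0, 0], "roll": 0}, {"slide": [0, 0, 0], "roll": 0}, {"slide": [0, 0, 0], "roll": 0}]' --gripper -1

```text
t: 36.7
tool_pos: [0.5008, 0.3387, 0.0925]
tool_rot: [[1.0, -0.0, 0.001], [-0.0, -1.0, 0.0], [0.001, -0.0, -1.0]]
ft_force: [-0.8, -0.3, 5.7]
gripper_width: 0.0316
gripper_force: 37.6
```

Request:
apply_moves --rows '[{"slide": [0, 0, -0.02], "roll": 0}, {"slide": [0, 0, -0.06], "roll": 0}, {"slide": [0, 0, -0.11], "roll": 0}, {"slide": [0, 0, -0.15], "roll": 0}, {"slide": [-0.002, 0.03, -0.17], "roll": 0}]'

```text
t: 37.33
tool_pos: [0.4984, 0.3092, 0.2632]
tool_rot: [[1.0, 0.002, 0.002], [0.002, -1.0, 0.001], [0.002, -0.001, -1.0]]
ft_force: [0.5, -0.6, -2.1]
gripper_width: 0.0322
gripper_force: 38.3
```

Request:
apply_moves --rows '[{"slide": [-0.002, 0.05, 0], "roll": 0}, {"slide": [-0.004, 0.105, 0], "roll": 0}, {"slide": [-0.006, 0.16, 0], "roll": 0}, {"slide": [-0.008, 0.215, 0], "roll": 0}, {"slide": [-0.008, 0.27, 0], "roll": 0}]'

```text
t: 37.95
tool_pos: [0.4898, 0.0368, 0.2613]
tool_rot: [[1.0, -0.0, -0.001], [-0.0, -1.0, 0.0], [-0.001, -0.0, -1.0]]
ft_force: [0.3, -1.0, -2.5]
gripper_width: 0.0319
gripper_force: 38.3
```

Request:
apply_moves --rows '[{"slide": [0.01, 0.05, 0], "roll": 0}, {"slide": [0.025, 0.1, 0], "roll": 0}, {"slide": [0.0385, 0.1435, 0], "roll": 0}, {"slide": [0.0385, 0.1435, 0], "roll": 0}, {"slide": [0.0385, 0.1435, 0], "roll": 0}]'

```text
t: 38.58
tool_pos: [0.5286, -0.1046, 0.2613]
tool_rot: [[1.0, -0.0, -0.001], [-0.0, -1.0, 0.001], [-0.001, -0.001, -1.0]]
ft_force: [-0.4, 0.3, -2.4]
gripper_width: 0.0316
gripper_force: 38.6
```

Contact is expected at TCP z ≈ 0.0945.

Request:
apply_moves --rows '[{"slide": [0, 0, 0.04], "roll": 0}, {"slide": [0, 0, 0.09], "roll": 0}, {"slide": [0, 0, 0.13], "roll": 0}, {"slide": [0, 0, 0.155], "roll": 0}, {"slide": [0, 0, 0.162], "roll": 0}]'

```text
t: 39.2
tool_pos: [0.5282, -0.1037, 0.0987]
tool_rot: [[1.0, 0.001, -0.002], [0.001, -1.0, 0.001], [-0.002, -0.001, -1.0]]
ft_force: [-0.2, -0.4, -2.1]
gripper_width: 0.0318
gripper_force: 38.6
```

Request:
apply_moves --rows '[{"slide": [0, 0, 0.002], "roll": 0}, {"slide": [0, 0, 0.004], "roll": 0}, {"slide": [0, 0, 0.005], "roll": 0}, {"slide": [0, 0, 0.005], "roll": 0}]'

```text
t: 39.7
tool_pos: [0.529, -0.1051, 0.0951]
tool_rot: [[1.0, -0.0, 0.001], [-0.0, -1.0, -0.0], [0.001, 0.0, -1.0]]
ft_force: [0.1, -0.2, -2.8]
gripper_width: 0.0319
gripper_force: 38.6
```

Request:
apply_moves --rows '[{"slide": [0, 0, 0.001], "roll": 0}, {"slide": [0, 0, 0.002], "roll": 0}, {"slide": [0, 0, 0.002], "roll": 0}]'

```text
t: 40.08
tool_pos: [0.5296, -0.1052, 0.0944]
tool_rot: [[1.0, -0.0, 0.002], [-0.0, -1.0, -0.001], [0.002, 0.001, -1.0]]
ft_force: [-1.9, 2.1, 10.3]
gripper_width: 0.0316
gripper_force: 40.6
```

Request:
apply_moves --rows '[{"slide": [0, 0, 0], "roll": 0}, {"slide": [0, 0, 0], "roll": 0}, {"slide": [0, 0, 0], "roll": 0}, {"slide": [0, 0, 0], "roll": 0}]' --gripper 1

```text
t: 40.58
tool_pos: [0.5289, -0.105, 0.0927]
tool_rot: [[1.0, -0.0, -0.0], [-0.0, -1.0, 0.0], [-0.0, -0.0, -1.0]]
ft_force: [0.3, -0.5, 0.7]
gripper_width: 0.0852
gripper_force: 0.0
```

Request:
apply_moves --rows '[{"slide": [0, 0, -0.02], "roll": 0}, {"slide": [0, 0, -0.06], "roll": 0}, {"slide": [0, 0, -0.11], "roll": 0}, {"slide": [-0.02, -0.05, -0.11], "roll": 0}, {"slide": [-0.04, -0.1, -0.11], "roll": 0}]'

```text
t: 41.2
tool_pos: [0.4884, -0.0041, 0.2031]
tool_rot: [[1.0, -0.001, 0.001], [-0.001, -1.0, -0.0], [0.001, 0.0, -1.0]]
ft_force: [0.7, 0.8, -0.3]
gripper_width: 0.0853
gripper_force: 0.0
```

Request:
apply_moves --rows '[{"slide": [-0.015, -0.05, 0], "roll": 0}, {"slide": [-0.03, -0.1, 0], "roll": 0}, {"slide": [-0.045, -0.15, 0], "roll": 0}, {"slide": [-0.055, -0.205, 0], "roll": 0}, {"slide": [-0.065, -0.26, 0], "roll": 0}]'

```text
t: 41.82
tool_pos: [0.4234, 0.2567, 0.203]
tool_rot: [[1.0, -0.0, 0.0], [-0.0, -1.0, 0.0], [0.0, -0.0, -1.0]]
ft_force: [1.0, 0.4, -0.9]
gripper_width: 0.0854
gripper_force: 0.0
```

Request:
apply_moves --rows '[{"slide": [-0.01, -0.05, 0], "roll": 0}, {"slide": [-0.015, -0.0905, 0], "roll": 0}, {"slide": [-0.015, -0.0905, 0], "roll": 0}]'

```text
t: 42.2
tool_pos: [0.4082, 0.3475, 0.2024]
tool_rot: [[1.0, 0.003, -0.0], [0.003, -1.0, 0.0], [-0.0, -0.0, -1.0]]
ft_force: [-0.1, -0.6, -0.5]
gripper_width: 0.0854
gripper_force: 0.0
```

Request:
apply_moves --rows '[{"slide": [0, 0, 0.04], "roll": 0}, {"slide": [0, 0, 0.08], "roll": 0}, {"slide": [0, 0, 0.12], "roll": 0}, {"slide": [0, 0, 0.1405], "roll": 0}, {"slide": [0, 0, 0.1405], "roll": 0}]'

```text
t: 42.82
tool_pos: [0.4086, 0.3444, 0.0613]
tool_rot: [[1.0, -0.001, -0.003], [-0.001, -1.0, -0.001], [-0.003, 0.002, -1.0]]
ft_force: [-1.0, 0.5, -0.1]
gripper_width: 0.0855
gripper_force: 0.0
```

Request:
apply_moves --rows '[{"slide": [0, 0, 0], "roll": 0}, {"slide": [0, 0, 0], "roll": 0}, {"slide": [0, 0, 0], "roll": 0}, {"slide": [0, 0, 0], "roll": 0}, {"slide": [0, 0, 0], "roll": 0}]' --gripper -1 --force 30

```text
t: 43.45
tool_pos: [0.4093, 0.3457, 0.0628]
tool_rot: [[1.0, -0.0, 0.001], [-0.0, -1.0, 0.0], [0.001, -0.0, -1.0]]
ft_force: [-1.0, 0.1, 5.4]
gripper_width: 0.0172
gripper_force: 29.4
```

Request:
apply_moves --rows '[{"slide": [0, 0, -0.02], "roll": 0}, {"slide": [0, 0, -0.06], "roll": 0}, {"slide": [0, 0, -0.1], "roll": 0}, {"slide": [0.002, 0.03, -0.11], "roll": 0}, {"slide": [0.004, 0.08, -0.11], "roll": 0}]'

```text
t: 44.08
tool_pos: [0.4131, 0.2652, 0.1729]
tool_rot: [[1.0, 0.002, 0.002], [0.002, -1.0, 0.001], [0.002, -0.001, -1.0]]
ft_force: [1.2, -0.3, -0.4]
gripper_width: 0.0173
gripper_force: 29.4
```

Request:
apply_moves --rows '[{"slide": [0.005, 0.05, 0], "roll": 0}, {"slide": [0.01, 0.105, 0], "roll": 0}, {"slide": [0.015, 0.16, 0], "roll": 0}, {"slide": [0.02, 0.215, 0], "roll": 0}, {"slide": [0.0245, 0.26, 0], "roll": 0}]'

```text
t: 44.7
tool_pos: [0.4372, 0.0036, 0.1723]
tool_rot: [[1.0, -0.001, -0.0], [-0.001, -1.0, 0.0], [-0.0, -0.0, -1.0]]
ft_force: [0.3, -0.1, 0.2]
gripper_width: 0.0174
gripper_force: 29.5
```

Request:
apply_moves --rows '[{"slide": [0, 0.027, 0], "roll": 0}, {"slide": [0, 0.027, 0], "roll": 0}, {"slide": [0, 0.027, 0.04], "roll": 0}, {"slide": [0, 0.027, 0.08], "roll": 0}, {"slide": [0, 0.027, 0.1], "roll": 0}]'

```text
t: 45.32
tool_pos: [0.4365, -0.0202, 0.0705]
tool_rot: [[1.0, 0.001, -0.003], [0.001, -1.0, 0.001], [-0.003, -0.001, -1.0]]
ft_force: [-0.1, -0.5, -0.1]
gripper_width: 0.0175
gripper_force: 29.4
```

Request:
apply_moves --rows '[{"slide": [0, 0, 0.003], "roll": 0}, {"slide": [0, 0, 0.006], "roll": 0}, {"slide": [0, 0, 0.008], "roll": 0}, {"slide": [0, 0, 0.008], "roll": 0}]'

```text
t: 45.82
tool_pos: [0.4378, -0.0215, 0.0648]
tool_rot: [[1.0, -0.0, 0.001], [-0.0, -1.0, -0.0], [0.001, 0.0, -1.0]]
ft_force: [0.8, 0.8, 1.1]
gripper_width: 0.0175
gripper_force: 29.6
```

Contact is just starting (expected 0.0648). Press 1 mm more, release, rise, and use the last look.

Request:
apply_moves --rows '[{"slide": [0, 0, 0.001], "roll": 0}, {"slide": [0, 0, 0.001], "roll": 0}]'

```text
t: 46.08
tool_pos: [0.4385, -0.0217, 0.0647]
tool_rot: [[1.0, -0.0, 0.003], [-0.0, -1.0, -0.001], [0.003, 0.001, -1.0]]
ft_force: [-1.0, 1.2, 13.2]
gripper_width: 0.0172
gripper_force: 30.6
```

Request:
apply_moves --rows '[{"slide": [0, 0, 0], "roll": 0}, {"slide": [0, 0, 0], "roll": 0}, {"slide": [0, 0, 0], "roll": 0}, {"slide": [0, 0, 0], "roll": 0}]' --gripper 1

```text
t: 46.58
tool_pos: [0.4374, -0.0215, 0.0632]
tool_rot: [[1.0, -0.0, -0.0], [-0.0, -1.0, 0.0], [-0.0, -0.0, -1.0]]
ft_force: [0.4, 0.6, 0.1]
gripper_width: 0.085
gripper_force: 0.0
```

Request:
apply_moves --rows '[{"slide": [0, 0, -0.03], "roll": 0}, {"slide": [0, 0, -0.08], "roll": 0}, {"slide": [0, 0, -0.13], "roll": 0}, {"slide": [0, 0, -0.18], "roll": 0}, {"slide": [0, 0, -0.23], "roll": 0}]'

```text
t: 47.2
tool_pos: [0.4371, -0.0214, 0.295]
tool_rot: [[1.0, -0.0, 0.0], [-0.0, -1.0, -0.0], [0.0, 0.0, -1.0]]
ft_force: [-0.2, -1.1, 0.2]
gripper_width: 0.0853
gripper_force: 0.0
```

Request:
apply_moves --rows '[{"slide": [0, 0, 0], "roll": 0}, {"slide": [0, 0, 0], "roll": 0}]'

```text
t: 47.45
tool_pos: [0.4371, -0.0214, 0.2923]
tool_rot: [[1.0, -0.0, -0.001], [-0.0, -1.0, 0.0], [-0.001, -0.0, -1.0]]
ft_force: [-0.2, -0.6, -0.3]
gripper_width: 0.0853
gripper_force: 0.0
```

```bash
python3 - <<'E'
from look import *
look("w11",{"amber":(.521,.07,.131),"clear":(.529,-.105,.123),"drop":(.4375,-.0215,.099),"lid":(.508,-.313,.118)})
E
```

```text
47.45 [ 0.4371 -0.0214  0.2923] [ 1.     -0.0003 -0.0014] [-0.3179  0.0762  1.6274 -0.      1.4395  1.2531]
amber [249.7934 153.3699]
clear [501.0459 142.1145]
drop [382.2909 261.1427]
lid [717.4104 192.8277]
```

View pics/w11.png

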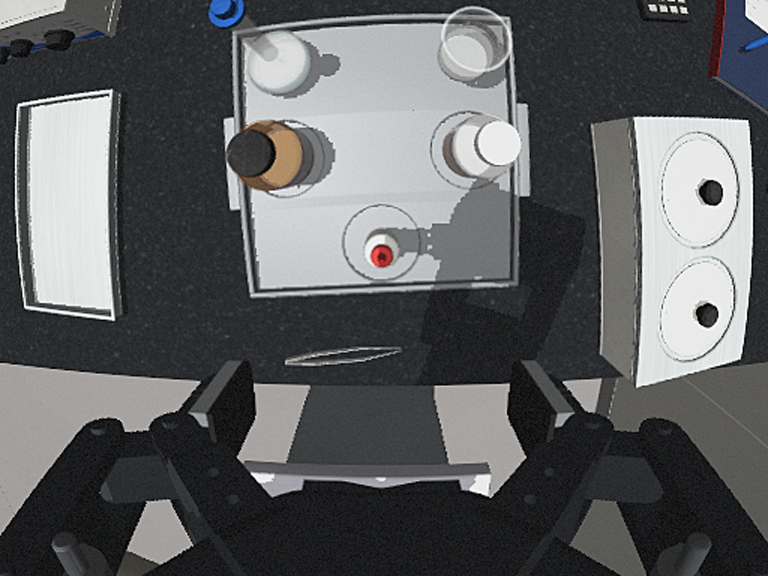

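All three bottles are upright in their seats: amber (251,153), clear (498,143), dropper (382,256). The lid is flush at (711,192), and the flask and beaker haven't moved.

```bash
python3 -c "
from bench import r
print(r.sign_off())"
```

```text
the job is handed in; nothing more can be done
None
```

The job is handed in at about 47 s: the lid was laid flat in the recess of the far hole first, then the amber, clear and dropper bottles were stood upright in their original seats, with the flask and beaker untouched; the sign-off gave no verdict.

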